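Find the flush release button on a pastry stall's till and open the drawer

ROBOT

A 7-joint arm with a two-finger parallel gripper is mounted at the origin on the work surface. World frame = base frame: x ahead of the robot, y to its left, z up, the work surface at z = 0. Lengths are in m, angles in rad, forces in N, time in s.
With the tool pointing down it reaches from about 0.4 to 0.85 m from the base axis. Payload 10.4 kg.
Tool frame: the origin (TCP) lies at the very end of the fingers, on their centre line; the grasp point (between the pads) lies 19 mm behind it; z points along the fingers, y is the line along which they close (so a half turn about z gives the same grasp; the last joint's range is limited). The gripper opens to 87 mm and grips with 3 to 60 N. Pads are 19 mm wide; open, the fingers measure 117 mm over their backs; the gripper's body (75 mm by 190 mm) begins 51 mm behind the grasp point.
Start: joints at [-1.197, 0.332, -0.065, 1.46, 0.022, 1.35, -0.088], TCP at [0.242, 0.576, 0.223] pointing down, gripper open.
Joint ranges: [-2.6, 2.6], [-0.5, 2.12], [-1.47, 1.34], [0.16, 2.42], [-1.27, 4.41], [0.06, 2.06], [-2.6, 2.6]. Speed limits (rad/s): [2.22, 2.22, 2.79, 2.79, 3.14, 3.14, 3.14].

INTERFACE

Orientations are given as a unit quaternion [w, x, y, z].
In Python, from station import bot gives the robot as it stands.
- The arm moves only by the tool arm_command, never from a script. Its argument "rows" is a list of rows, each an object of numbers: "tx", "ty", "tz": the shift along the world's x, y, z in m; "rx", "ry", "rz": the turn, a rotation vector about the world's x, y, z in rad. In form: [{"tx": .., "ty": .., "tz": .., "rx": .., "ry": .., "rz": ..}, ...]. A call has 1 to 8 rows; each row shifts and turns the commanded pose from where the row before left it; what a row does not reach is not made up. A row lasts 1/12 s, in which the tool goes at most 41.7 mm and 7.16 degrees, less where a joint would pass 70% of its speed; a pose out of reach is approached as far as the arm can. A call is refused whole if a number of a shift passes 0.0417 or a number of a turn 0.125, either way. A call with a gripper value outside its range is refused whole. "fingers" is the gripper's target within -1 to 1 (fully open at 1, half-way at 0, shut at -1), set as the call begins (left out, the last holds). The fingers move at their own pace and stop on an object; the grip force is fixed at half the most. Time passes only in rows, so rows that do not move let the fingers close. It gives the time, the measured TCP pose, the force, the opening and the grip force at its end, in the units of the state.
- bot.get_obs(): the state, without advancing time (a new reading comes with each control period).
- bot.get_image(name): name is "scene" or "top" or "wrist"; returns a dict with "img" (384x512x3 uint8, red, green, blue), "mtx" (3x3 intrinsics, pixels), "rvec" (rotation vector, rad) and "tvec" (3), from world to camera coordinates, as OpenCV has them. Camera axes: x right, y down, z forward; pixel columns grow to the right and rows downward; lengths in m; the calibration is good to about 2 mm. The wrist camera is an equidistant fisheye: a pixel r from the principal point sees the ray r / f radians off the axis. A picture is of the moment at which its call begins. There is no depth.
- bot.job_done(): hands the job in; it is judged then, once.
Trained networks look in a picture, given as the dict that the camera call returned (one of the last four; its "shot" number tells which), for a name from the list of things; names that differ only in an ending like _2 or _b are one class to them, and where a whole thing is asked for, a point or a joint stands for the part that bears it (a point fixed in the world has none). Each returns a list of dicts, best first, with "confidence" (0 to 1); they miss things now and then, are a little off and sometimes report something else, mostly with a low value. They report only what shows in the picture. A call takes as long as a camera call.
- bot.search_frame(name, picture): "box" ([left, top, right, bottom] in pixels, round what is visible of it).
- bot.tip_of(name, picture): "location" ([column, row] in pixels: a listed point, or the origin of a listed thing).
The state is a dict: "time_s": time; "q": joint angles; "qvel": joint speeds; "tau": joint torques, N m; "tcp_pos": TCP position; "ee_rot": TCP orientation; "force": force on the tool from outside, world axes, zero at the start; "torque": the same for the moment, N m; "finger_gap": finger opening in m; "grasp_force": force on a finger pad.
Only numpy, scipy, OpenCV 4.12 (cv2) and the standard library are available. Lean on these libraries where they do the work, as an engineer would, in place of code of your own. Each camera call takes 0.05 s, during which the arm holds its last target. There are 200 camera calls.

TASK

Open the till's drawer by its concealed release: put your fingertips on the yellow patch at the left end of the dark strip on top of the till, then on the blank stretch of strip right next to the patch, and feel on along the strip until you find the flush button, then press it fully home so that the drawer comes out by itself. Do not touch the drawer, do not disturb or pick up anything else on the counter or the till, and take your hand away at the end.

Things in the scene. Friction and masses are not known exactly. Their poses are not given: they have to be found in the camera images.
- till: Grey metal cash till fixed to the counter, 330 mm deep (x), 410 wide (y), 100 high, flat level top. Origin: centre of its underside; x from drawer front to back, y to the left seen from the front, z up. The front faces the robot within 15 degrees. Slot in its top: x -105 to -35 mm, y -115 to +120 mm, filled by a yellow patch at the left end (y over +85) and a dark strip from there on
- window (a point): Middle of the slot (till frame x -70, y -15, z 98.5 mm), axes as the till's. The blackish strip is 70 mm wide and rigid, its surface 1.5 mm below the till's top. Somewhere in it sits the slightly greyer release button, at x = -70 mm and anywhere from y -70 to +15 mm (button centre, till frame), new each time: this point does not tell where. The 45 mm next to the patch are always blank
- patch: Yellow plastic patch, rigid and fixed, 70 mm (x) by 35 mm (y), at the left end of the slot (till frame x -70, y +102.5 mm), level with the till's top. Origin: centre of its upper surface; axes as the till's
- catch (a joint): How far the release button is pushed in, straight down (m): 0 untouched, 0.008 fully home. Its face is 48 mm (x) by 50 mm (y), 1.5 mm below the strip (3 mm below the till's top) when untouched. Only the button gives under a finger. It takes about 3 N plus a little for speed (5 to 10 N at 20 mm/s), has no return spring and stays where pushed
- drawer (a joint): How far the till's drawer has come out towards the robot (m): 0 = shut, about 0.032 = released. It is driven by the button, moving 4 mm out for each mm that the button goes in, with a lag of a few tenths of a second. It has no handle, its front is 398 mm wide and 68 mm high, below the till's top
- cup: Blue plastic drinking cup, 76 mm across, 85 mm tall, standing on the cork mat at the rear of the till's top. Origin: centre of its underside. Leave alone
- cookie: Golden ring-shaped biscuit, 72 mm across, 20 mm thick, lying on the cork mat at the rear of the till's top. Origin: centre of its underside. Leave alone
- jar: Amber jar with white cap, 66 mm across, 100 mm tall, on the counter on the robot's left. Origin: centre of its underside. Leave alone
- syrup: Amber bottle with red cap, 60 mm across, 190 mm tall, on the counter on the robot's left. Origin: centre of its underside. Leave alone
- tongs: Steel pastry tongs, 220 mm long and 12 mm thick, lying on the counter on the robot's right. Origin: centre of its underside. Leave alone
- carton: Cardboard pastry carton 130 x 100 x 60 mm, on the counter on the robot's right. Origin: centre of its underside. Leave alone

How it is judged:
On the way, in this order (a step that is already met when the one before it is completed fails the run):
1. fingertips touch the yellow patch, button untouched (contact force between the fingers and patch above 0.3 N and value of joint catch below 0.002 m), for 0.04 s.
2. fingertips touch the blank strip next to the patch, off the patch, button untouched (contact force between the fingers and anything else above 0.3 N and contact force between the fingers and patch below 0.1 N and value of joint catch below 0.002 m and x of the grasp point in the frame of till between -0.115 and -0.025 m and y of the grasp point in the frame of till between 0.025 and 0.1 m), for 0.04 s.
3. the release button is pressed home by the fingers (value of joint catch above 0.0065 m and contact force between the fingers and anything else above 0.3 N), for 0.04 s.
At the end, for the whole second after the job is handed in: The button stays pressed in by at least 6.5 of its 8 mm, the drawer stands out by at least 25 mm and is at rest, and cup, biscuit, jar, bottle, tongs and carton are within 20 mm of where they stood (value of joint catch above 0.0065 m and value of joint drawer above 0.025 m and velocity of joint drawer below 0.01 m/s and distance of each of cup, cookie, jar, syrup, tongs, carton from where it was at the start of the episode below 0.02 m); the robot touches nothing.
It fails at once if the robot touches the drawer (contact force between any of the arm, the fingers and drawer above 1 N).
It fails at once if a bystander is moved by more than 20 mm or picked up (distance of any of cup, cookie, jar, syrup, tongs, carton from where it was at the start of the episode above 0.02 m).
It also fails if it takes over 61 s, if anything falls off the work surface, if the arm or the gripper's body presses on something with over 40 N, if the wrist force passes 120 N, or if a joint passes its speed limit or range.

## Working session

There is one attempt and no reset: what is moved stays moved. The work goes in short steps, Python scripts to look and compute and a tool call to move; the robot and the scene stay as the last step left them, time stands still between calls to the robot, and variables do not carry over. Pictures are saved under pics/ and viewed, at most 10 in all, crops included, and the job is handed in when it is done.

Besides the shell and the picture viewer there is one more tool, called after ">>>" by a JSON object that holds its "name" and its "arguments", one argument or row to a line. arm_command: Moves the arm, as the interface text tells. Its arguments: {"type":"object","properties":{"rows":{"type":"array"},"fingers":{"type":"number"}},"required":["rows"]}

```bash
mkdir -p pics; cat > h.py <<'E'
import numpy as np, cv2
from station import bot
def ray(p,uv):
    K=np.array(p["mtx"]);R=cv2.Rodrigues(np.array(p["rvec"],float))[0];t=np.array(p["tvec"],float).ravel()
    d=np.linalg.inv(K)@np.array([uv[0],uv[1],1.]); return -R.T@t, R.T@d
def at_z(p,uv,z):
    o,d=ray(p,uv); return o+d*(z-o[2])/d[2]
def proj(p,X):
    return cv2.projectPoints(np.array(X,float).reshape(-1,3),np.array(p["rvec"],float),np.array(p["tvec"],float),np.array(p["mtx"],float),None)[0].reshape(-1,2)
E
python3 - <<'E'
from h import *
ims=[]
for n in ("scene","top"):
    p=bot.get_image(n); ims.append(p["img"])
    cv2.imwrite(f"pics/{n}0.png",p["img"][:,:,::-1])
    for k,z in (("patch",.1),("window",.0985),("cup",.1),("cookie",.1),("till",0),("jar",0),("syrup",0),("carton",0)):
        for r in bot.tip_of(k,p)[:1]: print(n,k,np.round(r["location"],1),round(r["confidence"],2),at_z(p,r["location"],z).round(4))
o=bot.get_obs();print(o["tcp_pos"],o["ee_rot"],o["force"],o["finger_gap"],o["time_s"])
E
```

```text
scene patch [297.8 194.7] 0.43 [0.6139 0.0911 0.1   ]
scene window [263.8 204. ] 0.93 [ 0.6095 -0.0299  0.0985]
scene cup [312.2 240.2] 0.96 [0.8151 0.0364 0.1   ]
scene cookie [262.7 248. ] 0.59 [ 0.7851 -0.1073  0.1   ]
scene till [272.5 242.9] 0.57 [ 0.6936 -0.0365  0.    ]
scene jar [343.2 164. ] 0.77 [0.4091 0.4075 0.    ]
scene syrup [398.  203.8] 0.7 [0.7012 0.4545 0.    ]
scene carton [148.1 272. ] 0.64 [ 0.651  -0.4307  0.    ]
top patch [232.1 165. ] 0.54 [0.6374 0.0688 0.1   ]
top window [265.2 171.3] 0.63 [ 0.6204 -0.0382  0.0985]
top cup [241.2 112.8] 0.89 [0.8079 0.0448 0.1   ]
top cookie [289.2 121.5] 0.75 [ 0.7842 -0.1113  0.1   ]
top till [262.2 154.4] 0.86 [ 0.6884 -0.0286  0.    ]
top jar [127.4 234.3] 0.79 [0.4001 0.4241 0.    ]
top syrup [124.6 152.4] 0.68 [0.6811 0.4463 0.    ]
top carton [378.9 174.2] 0.61 [ 0.6316 -0.4341  0.    ]
[0.24153576 0.57646759 0.22258443] [-5.75185798e-06  1.97122150e-01  9.80378934e-01  5.29244438e-05] [ 0.18566363  1.32055806 -0.02686829] 0.08684290325119333 0.9
```

```bash
python3 - <<'E'
import cv2
a=cv2.imread("pics/top0.png")[80:240,150:380]
cv2.imwrite("pics/topc.png",cv2.resize(a,None,fx=3.4,fy=3.4,interpolation=cv2.INTER_CUBIC))
E
```

```text
(no output)
```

View pics/topc.png

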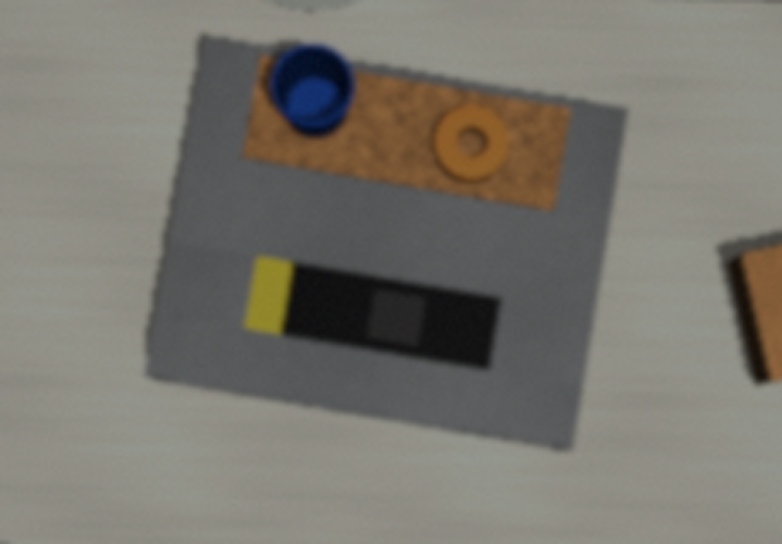

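View pics/scene0.png

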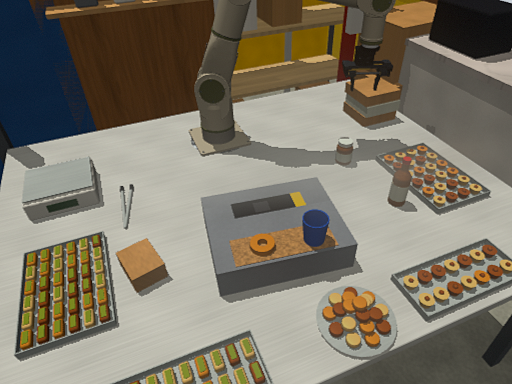

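Top crop: till yawed slightly clockwise, yellow patch at crop (269,295), strip running to (495,333), and a greyer button at crop (396,317), i.e. full image (266.5,173.2). The scene view shows the way from the arm's start to the till is clear: jar and bottle are low and to the left.

```bash
python3 - <<'E'
from h import *
p=bot.get_image("top"); img=p["img"]; hsv=cv2.cvtColor(img,cv2.COLOR_RGB2HSV)
f=lambda c:(150+c[0]/3.4,80+c[1]/3.4)
# slot corners: patch far-left, strip far-right, strip near-right, patch near-left
c=[at_z(p,f(x),.1)[:2] for x in ((255,255),(499,298),(490,368),(246,331))]
t=np.array([(-35,120),(-35,-115),(-105,-115),(-105,120)])/1e3
M,_=cv2.estimateAffinePartial2D(t.astype(np.float32),np.array(c,np.float32))
print("fit",M, np.degrees(np.arctan2(M[1,0],M[0,0])),np.hypot(M[0,0],M[1,0]))
a=np.arctan2(M[1,0],M[0,0]);R=np.array([[np.cos(a),-np.sin(a)],[np.sin(a),np.cos(a)]])
o=np.mean(c,0)-R@t.mean(0); print("origin",o,"yaw",a)
b=at_z(p,f((396,317)),.097)[:2]; print("button",b,"till",R.T@(b-o))
for k,x,y in (("patch",-70,102.5),("blank",-70,62)): print(k,o+R@np.array([x,y])/1e3)
E
```

```text
fit [[ 0.9862566   0.12923639  0.68603459]
 [-0.12923639  0.9862566  -0.03163008]] -7.465349125116639 0.9946879501350848
origin [ 0.68640155 -0.03169156] yaw -0.13029492204416346
button [ 0.61441562 -0.04251364] till [-0.06996968 -0.02008323]
patch [0.63031237 0.07903447]
blank [0.62505035 0.03887776]
```

>>> {"name": "arm_command", "arguments": {
  "rows": [
    {"tx":0.024,"ty":-0.031,"rz":0.033},
    {"tx":0.024,"ty":-0.031,"rz":0.033},
    {"tx":0.024,"ty":-0.031,"rz":0.033},
    {"tx":0.024,"ty":-0.031,"rz":0.033},
    {"tx":0.024,"ty":-0.031,"rz":0.033},
    {"tx":0.024,"ty":-0.031,"rz":0.033},
    {"tx":0.024,"ty":-0.031,"rz":0.033},
    {"tx":0.024,"ty":-0.031,"rz":0.033}
  ],
  "fingers": -1
}}

```text
invalid input
```

>>> {"name": "arm_command", "arguments": {
  "rows": [
    {"tx":0.024,"ty":-0.031},
    {"tx":0.024,"ty":-0.031},
    {"tx":0.024,"ty":-0.031},
    {"tx":0.024,"ty":-0.031},
    {"tx":0.024,"ty":-0.031},
    {"tx":0.024,"ty":-0.031},
    {"tx":0.024,"ty":-0.031},
    {"tx":0.024,"ty":-0.031}
  ]
}}

```text
invalid input
```

>>> {"name": "arm_command", "arguments": {
  "rows": [
    {},
    {},
    {}
  ]
}}

```text
invalid input
```

>>> {"name": "arm_command", "arguments": {
  "rows": [
    {"tx":0.024,"ty":-0.031,"tz":0,"rx":0,"ry":0,"rz":0.033},
    {"tx":0.024,"ty":-0.031,"tz":0,"rx":0,"ry":0,"rz":0.033},
    {"tx":0.024,"ty":-0.031,"tz":0,"rx":0,"ry":0,"rz":0.033},
    {"tx":0.024,"ty":-0.031,"tz":0,"rx":0,"ry":0,"rz":0.033},
    {"tx":0.024,"ty":-0.031,"tz":0,"rx":0,"ry":0,"rz":0.033},
    {"tx":0.024,"ty":-0.031,"tz":0,"rx":0,"ry":0,"rz":0.033},
    {"tx":0.024,"ty":-0.031,"tz":0,"rx":0,"ry":0,"rz":0.033},
    {"tx":0.024,"ty":-0.031,"tz":0,"rx":0,"ry":0,"rz":0.033}
  ],
  "fingers": -1
}}

```text
time_s: 1.62
tcp_pos: [0.4344, 0.3268, 0.2229]
ee_rot: [0.0, 0.065, 0.998, 0.0]
force: [0.5, 1.0, 0.8]
finger_gap: 0.042
grasp_force: 0.0
```

>>> {"name": "arm_command", "arguments": {
  "rows": [
    {"tx":0.0245,"ty":-0.031,"tz":0,"rx":0,"ry":0,"rz":0},
    {"tx":0.0245,"ty":-0.031,"tz":0,"rx":0,"ry":0,"rz":0},
    {"tx":0.0245,"ty":-0.031,"tz":0,"rx":0,"ry":0,"rz":0},
    {"tx":0.0245,"ty":-0.031,"tz":0,"rx":0,"ry":0,"rz":0},
    {"tx":0.0245,"ty":-0.031,"tz":0,"rx":0,"ry":0,"rz":0},
    {"tx":0.0245,"ty":-0.031,"tz":0,"rx":0,"ry":0,"rz":0},
    {"tx":0.0245,"ty":-0.031,"tz":0,"rx":0,"ry":0,"rz":0},
    {"tx":0.0245,"ty":-0.031,"tz":0,"rx":0,"ry":0,"rz":0}
  ]
}}

```text
time_s: 2.28
tcp_pos: [0.6305, 0.0789, 0.2228]
ee_rot: [0.0, 0.066, 0.998, 0.0]
force: [0.6, 1.3, 0.2]
finger_gap: 0.0012
grasp_force: 0.0
```

>>> {"name": "arm_command", "arguments": {
  "rows": [
    {"tx":0,"ty":0,"tz":-0.02,"rx":0,"ry":0,"rz":0},
    {"tx":0,"ty":0,"tz":-0.02,"rx":0,"ry":0,"rz":0},
    {"tx":0,"ty":0,"tz":-0.02,"rx":0,"ry":0,"rz":0},
    {"tx":0,"ty":0,"tz":-0.02,"rx":0,"ry":0,"rz":0},
    {"tx":0,"ty":0,"tz":0,"rx":0,"ry":0,"rz":0},
    {"tx":0,"ty":0,"tz":0,"rx":0,"ry":0,"rz":0},
    {"tx":0,"ty":0,"tz":0,"rx":0,"ry":0,"rz":0}
  ]
}}

```text
time_s: 2.87
tcp_pos: [0.6301, 0.0806, 0.144]
ee_rot: [0.001, 0.066, 0.998, 0.0]
force: [1.1, 0.0, 0.4]
finger_gap: 0.0005
grasp_force: 0.0
```

```bash
python3 - <<'E'
from h import *
a=bot.get_image("wrist");b=bot.get_image("top")["img"]
cv2.imwrite("pics/w1.png",np.hstack([a["img"],cv2.resize(b[90:210,180:340],(512,384),interpolation=cv2.INTER_CUBIC)])[:,:,::-1][:, :1024].copy())
im=cv2.imread("pics/w1.png");cv2.imwrite("pics/w1.png",cv2.resize(im,(800,300)))
o=bot.get_obs();print(o["tcp_pos"],o["force"],o["finger_gap"])
E
```

```text
[0.63042209 0.08061881 0.14437784] [ 0.10239688 -0.55481047 -0.13429187] 0.0005529042505677844
```

View pics/w1.png

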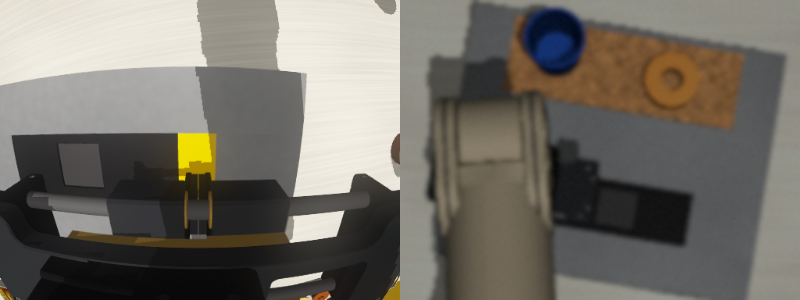

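The wrist view (left half) shows the closed fingers at (199,190), centred over the yellow patch at (197,160), with the greyer button at (80,165). The hand is aligned, so I'll go down.

>>> {"name": "arm_command", "arguments": {
  "rows": [
    {"tx":0,"ty":0,"tz":-0.012,"rx":0,"ry":0,"rz":0},
    {"tx":0,"ty":0,"tz":-0.012,"rx":0,"ry":0,"rz":0},
    {"tx":0,"ty":0,"tz":-0.01,"rx":0,"ry":0,"rz":0},
    {"tx":0,"ty":0,"tz":-0.004,"rx":0,"ry":0,"rz":0},
    {"tx":0,"ty":0,"tz":0,"rx":0,"ry":0,"rz":0},
    {"tx":0,"ty":0,"tz":0,"rx":0,"ry":0,"rz":0}
  ]
}}

```text
time_s: 3.47
tcp_pos: [0.6293, 0.0804, 0.1042]
ee_rot: [-0.0, 0.066, 0.998, -0.0]
force: [0.4, -0.1, -0.0]
finger_gap: 0.0004
grasp_force: 0.0
```

>>> {"name": "arm_command", "arguments": {
  "rows": [
    {"tx":0,"ty":0,"tz":-0.001,"rx":0,"ry":0,"rz":0},
    {"tx":0,"ty":0,"tz":-0.001,"rx":0,"ry":0,"rz":0},
    {"tx":0,"ty":0,"tz":-0.001,"rx":0,"ry":0,"rz":0},
    {"tx":0,"ty":0,"tz":0,"rx":0,"ry":0,"rz":0},
    {"tx":0,"ty":0,"tz":0,"rx":0,"ry":0,"rz":0}
  ]
}}

```text
time_s: 3.88
tcp_pos: [0.6296, 0.0805, 0.1017]
ee_rot: [0.0, 0.066, 0.998, 0.0]
force: [-0.5, -0.2, -0.6]
finger_gap: 0.0003
grasp_force: 0.0
```

>>> {"name": "arm_command", "arguments": {
  "rows": [
    {"tx":0,"ty":0,"tz":-0.001,"rx":0,"ry":0,"rz":0},
    {"tx":0,"ty":0,"tz":-0.001,"rx":0,"ry":0,"rz":0},
    {"tx":0,"ty":0,"tz":0,"rx":0,"ry":0,"rz":0},
    {"tx":0,"ty":0,"tz":0,"rx":0,"ry":0,"rz":0}
  ]
}}

```text
time_s: 4.22
tcp_pos: [0.6297, 0.0805, 0.1005]
ee_rot: [0.0, 0.066, 0.998, 0.0]
force: [-3.4, -0.3, 7.0]
finger_gap: 0.0006
grasp_force: 3.8
```

>>> {"name": "arm_command", "arguments": {
  "rows": [
    {"tx":0,"ty":0,"tz":-0.001,"rx":0,"ry":0,"rz":0},
    {"tx":0,"ty":0,"tz":0,"rx":0,"ry":0,"rz":0},
    {"tx":0,"ty":0,"tz":0,"rx":0,"ry":0,"rz":0}
  ]
}}

```text
time_s: 4.47
tcp_pos: [0.6297, 0.0805, 0.1005]
ee_rot: [0.0, 0.066, 0.998, 0.0]
force: [-7.0, -1.5, 15.6]
finger_gap: 0.0006
grasp_force: 7.7
```

>>> {"name": "arm_command", "arguments": {
  "rows": [
    {"tx":0,"ty":0,"tz":0.005,"rx":0,"ry":0,"rz":0},
    {"tx":0,"ty":0,"tz":0.005,"rx":0,"ry":0,"rz":0},
    {"tx":-0.0016,"ty":-0.0122,"tz":0,"rx":0,"ry":0,"rz":0},
    {"tx":-0.0016,"ty":-0.0122,"tz":0,"rx":0,"ry":0,"rz":0},
    {"tx":-0.0016,"ty":-0.0122,"tz":0,"rx":0,"ry":0,"rz":0},
    {"tx":-0.0016,"ty":-0.0122,"tz":0,"rx":0,"ry":0,"rz":0},
    {"tx":0,"ty":0,"tz":0,"rx":0,"ry":0,"rz":0},
    {"tx":0,"ty":0,"tz":0,"rx":0,"ry":0,"rz":0}
  ]
}}

```text
time_s: 5.13
tcp_pos: [0.623, 0.0301, 0.1085]
ee_rot: [-0.0, 0.068, 0.998, -0.0]
force: [0.0, 0.9, -0.6]
finger_gap: 0.0004
grasp_force: 0.0
```

>>> {"name": "arm_command", "arguments": {
  "rows": [
    {"tx":0,"ty":0,"tz":-0.004,"rx":0,"ry":0,"rz":0},
    {"tx":0,"ty":0,"tz":-0.003,"rx":0,"ry":0,"rz":0},
    {"tx":0,"ty":0,"tz":-0.002,"rx":0,"ry":0,"rz":0},
    {"tx":0,"ty":0,"tz":-0.001,"rx":0,"ry":0,"rz":0},
    {"tx":0,"ty":0,"tz":0,"rx":0,"ry":0,"rz":0},
    {"tx":0,"ty":0,"tz":0,"rx":0,"ry":0,"rz":0}
  ]
}}

```text
time_s: 5.63
tcp_pos: [0.6229, 0.0326, 0.099]
ee_rot: [-0.0, 0.066, 0.998, 0.0]
force: [-3.8, 0.2, 7.8]
finger_gap: 0.0002
grasp_force: 4.0
```

>>> {"name": "arm_command", "arguments": {
  "rows": [
    {"tx":0,"ty":0,"tz":0.005,"rx":0,"ry":0,"rz":0},
    {"tx":-0.0018,"ty":-0.0136,"tz":0,"rx":0,"ry":0,"rz":0},
    {"tx":-0.0018,"ty":-0.0136,"tz":0,"rx":0,"ry":0,"rz":0},
    {"tx":0,"ty":0,"tz":0,"rx":0,"ry":0,"rz":0},
    {"tx":0,"ty":0,"tz":-0.003,"rx":0,"ry":0,"rz":0},
    {"tx":0,"ty":0,"tz":-0.002,"rx":0,"ry":0,"rz":0},
    {"tx":0,"ty":0,"tz":0,"rx":0,"ry":0,"rz":0},
    {"tx":0,"ty":0,"tz":0,"rx":0,"ry":0,"rz":0}
  ]
}}

```text
time_s: 6.3
tcp_pos: [0.6196, 0.0037, 0.099]
ee_rot: [0.0, 0.067, 0.998, -0.0]
force: [-3.1, -3.3, 7.6]
finger_gap: 0.0003
grasp_force: 4.0
```

>>> {"name": "arm_command", "arguments": {
  "rows": [
    {"tx":0,"ty":0,"tz":0.006,"rx":0,"ry":0,"rz":0},
    {"tx":-0.0016,"ty":-0.012,"tz":0,"rx":0,"ry":0,"rz":0},
    {"tx":-0.0016,"ty":-0.012,"tz":0,"rx":0,"ry":0,"rz":0},
    {"tx":-0.0016,"ty":-0.012,"tz":0,"rx":0,"ry":0,"rz":0},
    {"tx":-0.0014,"ty":-0.0115,"tz":0,"rx":0,"ry":0,"rz":0},
    {"tx":0,"ty":0,"tz":0,"rx":0,"ry":0,"rz":0},
    {"tx":0,"ty":0,"tz":0,"rx":0,"ry":0,"rz":0},
    {"tx":0,"ty":0,"tz":0,"rx":0,"ry":0,"rz":0}
  ]
}}

```text
time_s: 6.97
tcp_pos: [0.6134, -0.0426, 0.1045]
ee_rot: [-0.0, 0.066, 0.998, 0.0]
force: [0.2, 0.2, 0.2]
finger_gap: 0.0002
grasp_force: 0.0
```

>>> {"name": "arm_command", "arguments": {
  "rows": [
    {"tx":0,"ty":0,"tz":-0.003,"rx":0,"ry":0,"rz":0},
    {"tx":0,"ty":0,"tz":-0.003,"rx":0,"ry":0,"rz":0},
    {"tx":0,"ty":0,"tz":-0.002,"rx":0,"ry":0,"rz":0},
    {"tx":0,"ty":0,"tz":-0.002,"rx":0,"ry":0,"rz":0},
    {"tx":0,"ty":0,"tz":0,"rx":0,"ry":0,"rz":0},
    {"tx":0,"ty":0,"tz":0,"rx":0,"ry":0,"rz":0}
  ]
}}

```text
time_s: 7.47
tcp_pos: [0.6131, -0.043, 0.0942]
ee_rot: [-0.0, 0.066, 0.998, -0.0]
force: [-0.6, -0.4, -0.3]
finger_gap: 0.0005
grasp_force: 0.0
```

The fingers are 4.8 mm below the strip surface, so the button is giving. I'll press on to the stop.

>>> {"name": "arm_command", "arguments": {
  "rows": [
    {"tx":0,"ty":0,"tz":-0.0015,"rx":0,"ry":0,"rz":0},
    {"tx":0,"ty":0,"tz":-0.0015,"rx":0,"ry":0,"rz":0},
    {"tx":0,"ty":0,"tz":-0.0015,"rx":0,"ry":0,"rz":0},
    {"tx":0,"ty":0,"tz":-0.001,"rx":0,"ry":0,"rz":0},
    {"tx":0,"ty":0,"tz":-0.001,"rx":0,"ry":0,"rz":0},
    {"tx":0,"ty":0,"tz":0,"rx":0,"ry":0,"rz":0},
    {"tx":0,"ty":0,"tz":0,"rx":0,"ry":0,"rz":0}
  ]
}}

```text
time_s: 8.05
tcp_pos: [0.6134, -0.0431, 0.0894]
ee_rot: [0.0, 0.066, 0.998, 0.0]
force: [-6.9, 0.7, 15.9]
finger_gap: 0.0003
grasp_force: 7.9
```

>>> {"name": "arm_command", "arguments": {
  "rows": [
    {"tx":0,"ty":0,"tz":0,"rx":0,"ry":0,"rz":0},
    {"tx":0,"ty":0,"tz":0.005,"rx":0,"ry":0,"rz":0},
    {"tx":0,"ty":0,"tz":0.01,"rx":0,"ry":0,"rz":0},
    {"tx":0,"ty":0,"tz":0.03,"rx":0,"ry":0,"rz":0},
    {"tx":0,"ty":0,"tz":0.03,"rx":0,"ry":0,"rz":0},
    {"tx":0,"ty":0,"tz":0.03,"rx":0,"ry":0,"rz":0},
    {"tx":0,"ty":0,"tz":0.03,"rx":0,"ry":0,"rz":0}
  ]
}}

```text
time_s: 8.63
tcp_pos: [0.6132, -0.0432, 0.2248]
ee_rot: [0.0, 0.066, 0.998, -0.0]
force: [0.8, 0.7, -0.1]
finger_gap: 0.0008
grasp_force: 0.0
```

>>> {"name": "arm_command", "arguments": {
  "rows": [
    {"tx":-0.02,"ty":0.03,"tz":0,"rx":0,"ry":0,"rz":0},
    {"tx":-0.02,"ty":0.03,"tz":0,"rx":0,"ry":0,"rz":0},
    {"tx":-0.02,"ty":0.03,"tz":0,"rx":0,"ry":0,"rz":0},
    {"tx":-0.02,"ty":0.03,"tz":0,"rx":0,"ry":0,"rz":0},
    {"tx":-0.02,"ty":0.03,"tz":0,"rx":0,"ry":0,"rz":0},
    {"tx":-0.02,"ty":0.03,"tz":0,"rx":0,"ry":0,"rz":0},
    {"tx":-0.02,"ty":0.03,"tz":0,"rx":0,"ry":0,"rz":0},
    {"tx":-0.02,"ty":0.03,"tz":0,"rx":0,"ry":0,"rz":0}
  ]
}}

```text
time_s: 9.3
tcp_pos: [0.4523, 0.1981, 0.2236]
ee_rot: [0.0, 0.066, 0.998, 0.0]
force: [0.5, 0.1, 0.5]
finger_gap: 0.0005
grasp_force: 0.0
```

>>> {"name": "arm_command", "arguments": {
  "rows": [
    {"tx":0,"ty":0,"tz":0,"rx":0,"ry":0,"rz":0},
    {"tx":0,"ty":0,"tz":0,"rx":0,"ry":0,"rz":0},
    {"tx":0,"ty":0,"tz":0,"rx":0,"ry":0,"rz":0},
    {"tx":0,"ty":0,"tz":0,"rx":0,"ry":0,"rz":0},
    {"tx":0,"ty":0,"tz":0,"rx":0,"ry":0,"rz":0},
    {"tx":0,"ty":0,"tz":0,"rx":0,"ry":0,"rz":0}
  ]
}}

```text
time_s: 9.8
tcp_pos: [0.4539, 0.1961, 0.2231]
ee_rot: [0.0, 0.067, 0.998, -0.0]
force: [0.4, -0.1, -0.4]
finger_gap: 0.0001
grasp_force: 0.0
```

```bash
python3 - <<'E'
from h import *
b=bot.get_image("top")["img"]
cv2.imwrite("pics/t2.png",cv2.resize(b[80:240,150:380],None,fx=3.4,fy=3.4,interpolation=cv2.INTER_CUBIC)[:,:,::-1])
E
```

```text
(no output)
```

View pics/t2.png

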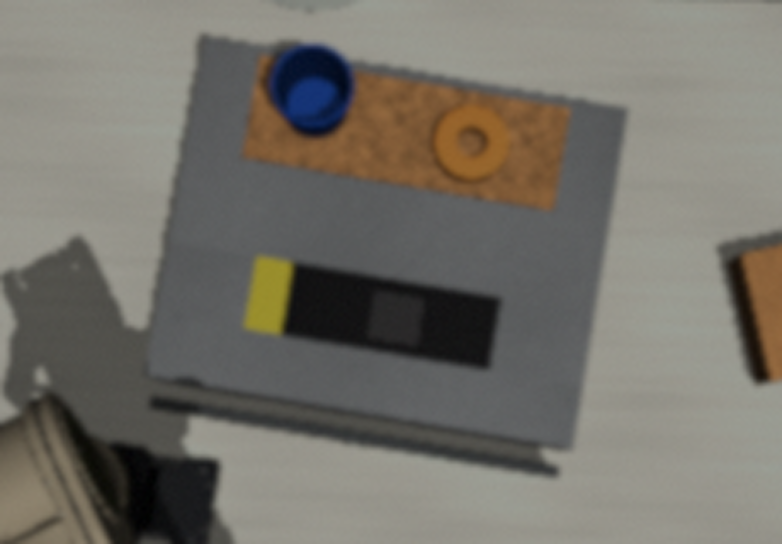

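The drawer now stands out along the till's front edge (crop (150,405) to (555,470)). The cup, biscuit and carton haven't moved, and the hand is clear.

```bash
python3 -c "
from station import bot
print(bot.job_done())"
```

```text
the job is handed in; nothing more can be done
None
```

The till's drawer is open: I touched the patch, then the blank strip, and pressed the button about 8 mm down to its stop; the last picture shows the drawer out and the cup, biscuit and carton unmoved, and the job is handed in with the hand clear (no verdict came back).

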